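# Load the last two balls into the homogeniser carrier

## Task

Finish loading the round black homogeniser carrier: take the two blue balls from the square grey ball stand and put one into each of the two empty white cups, so that every cup holds one blue ball. Let each ball go just above its cup; do not drop or throw it in from a height.

Things in the scene. Friction and masses are not known exactly. Their poses are not given: they have to be found in the camera images.
- ball_1: A blue ball, 28 mm diameter, about 80 g, loose on a post of the fixed ball stand: a grey plate 130 x 130 x 6 mm with four ring posts (18 mm wide, 14 mm high) at the corners of a 75 mm square. The posts carry, in any order, two blue balls, an orange one and a white one, all of one size. Origin: the ball's centre, 33 mm above the table at the start; its axes mean nothing.
- ball_2: The other blue ball, just like ball_1 (28 mm diameter, origin at its centre), on another post of the same stand.
- cup_1 (a point): Point in an empty white cup of the fixed round black carrier (disc 184 mm across, 4 mm thick; four cups on a 55 mm radius; hub 20 mm high). Cup: a funnel that centres a ball let go over it, mouth 50 mm wide inside, 58 outside, rim 26 mm above the table. The point is the centre of a seated ball, on the cup's axis, 20 mm above the table.
- cup_2 (a point): The same point in the other empty cup of the carrier, next to the first; either blue ball may go in either. The two other cups already hold one blue ball each, whose tops stand 35 mm above the table.

How it is judged:
At the end, for the whole second after the job is handed in: One of the two blue balls from the stand lies in each of the two empty cups: its centre within 12 mm of the cup's seat point, at rest (slower than 0.05 m/s) (((distance between ball_1 and cup_1 below 0.012 m and distance between ball_2 and cup_2 below 0.012 m) or (distance between ball_1 and cup_2 below 0.012 m and distance between ball_2 and cup_1 below 0.012 m)) and linear speed of each of ball_1, ball_2 below 0.05 m/s); the robot touches nothing.
It fails at once if a blue ball falls or is thrown into a cup from a height (faster than 1.1 m/s within 50 mm of the cup's seat point, a drop of about 60 mm) ((distance between ball_1 and cup_1 below 0.05 m and linear speed of ball_1 above 1.1 m/s) or (distance between ball_1 and cup_2 below 0.05 m and linear speed of ball_1 above 1.1 m/s) or (distance between ball_2 and cup_1 below 0.05 m and linear speed of ball_2 above 1.1 m/s) or (distance between ball_2 and cup_2 below 0.05 m and linear speed of ball_2 above 1.1 m/s)).
It also fails if it takes over 51 s, if anything falls off the work surface, if the arm or the gripper's body presses on something with over 40 N, if the wrist force passes 120 N, or if a joint passes its speed limit or range.

## Robot

A 6-joint arm with a two-finger parallel gripper is mounted at the origin on the work surface. World frame = base frame: x ahead of the robot, y to its left, z up, the work surface at z = 0. Lengths are in m, angles in rad, forces in N, time in s.
With the tool pointing down it reaches from about 0.35 to 0.975 m from the base axis. Payload 4.9 kg.
Tool frame: the origin (TCP) lies midway between the tips of the shut fingers; the grasp point (between the pads) lies 19 mm behind it (manip.grip_point_offset is the distance from the TCP to the grasp point, in m); z points along the fingers, y is the direction in which the jaws open and shut (so a half turn about z gives the same grasp; the last joint's range is limited). The gripper opens to 85 mm and grips with 20 to 120 N. Pads are 22 mm wide; open, the fingers measure 114 mm over their backs; the gripper's body (76 mm by 85 mm) begins 54 mm behind the grasp point. The pads swing forward as they close: fully open they stand 13 mm farther back than shut.
Start: joints at [-1.26, 0.053, 1.613, -0, 1.476, -0.119], TCP at [0.26, -0.568, 0.231] pointing down, gripper open.
Joint ranges: [-3.01, 3.01], [-1.01, 2.22], [0.06, 2.58], [-1.02, 4.17], [0.09, 2.62], [-3.14, 3.14]. Speed limits (rad/s): [2.57, 2.57, 3.14, 3.14, 3.14, 3.14].

## Interface

Orientations are given as a unit quaternion [w, x, y, z].
In Python, from plant import manip gives the robot as it stands. The module is installed in compiled form; this text tells all that it offers.
- The arm moves only by the tool send_rows, never from a script. Its argument "steps" is a list of rows, each a list of 6 numbers: the shift along the tool's x, y, z in m, then the turn, a rotation vector about the tool's x, y, z in degrees. In form: [[dx, dy, dz, wx, wy, wz], ...]. A call has 1 to 8 rows; each row shifts and turns the commanded pose from where the row before left it, along the tool's axes as they then stand; what a row does not reach is not made up. A row lasts 1/8 s, in which the tool goes at most 62.5 mm and 10.7 degrees, less where a joint would pass 70% of its speed; a pose out of reach is approached as far as the arm can. A call is refused whole if a number of a shift passes 0.0625 or a number of a turn 10.7, either way. A call with a gripper value outside its range is refused whole. "grip" is the opening, from 0 (shut) to 1 (fully open), set as the call begins (left out, the last holds). The fingers move at their own pace and stop on an object; the grip force is fixed at half the most. Time passes only in rows, so rows that do not move let the fingers close. It gives the time, the measured TCP pose, the force and the opening at its end, in the units of the state.
- manip.state(): the state, without advancing time (a new reading comes with each control period).
- manip.grab_frame(name): name is "side" or "top"; returns the picture (420x560x3 uint8, blue, green, red); there is no depth.
- manip.get_calibration(name): a dict with "K" (3x3 intrinsics, pixels), "distortion" ([k1, k2, p1, p2, k3] as OpenCV has them; the pictures are not rectified), "R" (3x3) and "t" (3): a world point X has camera coordinates R X + t. Camera axes: x right, y down, z forward; pixel columns grow to the right and rows downward; lengths in m; the calibration is good to about 2 mm. A picture is of the moment at which its call begins. get_calibration takes no time and is no camera call.
- manip.job_done(): hands the job in, once; it reports no verdict.
The state is a dict: "time": time; "joint_pos": joint angles; "joint_vel": joint speeds; "joint_efforts": joint torques, N m; "tool_pos": TCP position; "tool_rot": TCP orientation; "contact_force": force on the tool from outside, world axes, zero at the start; "ft_torque": the same for the moment, N m; "gripper_width": opening from 0.0 (shut) to 1.0 (fully open).
Only numpy, scipy, OpenCV 4.12 (cv2) and the standard library are available. Lean on these libraries where they do the work, as an engineer would, in place of code of your own. Each camera call takes 0.05 s, during which the arm holds its last target.

## Working session

There is one attempt and no reset: what is moved stays moved. The work goes in short steps, Python scripts to look and compute and a tool call to move; the robot and the scene stay as the last step left them, time stands still between calls to the robot, and variables do not carry over. Pictures are saved under pics/ and viewed, and the job is handed in when it is done.

Besides the shell and the picture viewer there is one more tool, called after "Emit:" as name(argument=value, ...), one argument or row to a line, values as JSON. send_rows: Moves the arm, as the interface text tells. Its arguments: {"type":"object","properties":{"steps":{"type":"array"},"grip":{"type":"number"}},"required":["steps"]}

```bash
mkdir -p pics
python3 - <<'E'
from plant import manip
import cv2
s=manip.state(); print(s["time"],s["tool_pos"],s["tool_rot"],s["gripper_width"])
print(manip.grip_point_offset)
for n in("side","top"):
    cv2.imwrite(f"pics/{n}0.png",manip.grab_frame(n)); c=manip.get_calibration(n); print(n,c)
E
```

```text
0.0 [ 0.26025644 -0.56755506  0.23005536] [-1.03225042e-03  9.76997022e-01  2.13250428e-01 -8.66319536e-05] 1.0035529958933112
0.0187
side {'K': array([[481.78446273,   0.        , 287.5909381 ],
       [  0.        , 481.78446273, 216.63347232],
       [  0.        ,   0.        ,   1.        ]]), 'distortion': array([0.05188817, 0.        , 0.        , 0.        , 0.        ]), 'R': array([[-0.90393154, -0.42764781, -0.00501229],
       [-0.22095696,  0.47701346, -0.85066808],
       [ 0.36617727, -0.76783821, -0.52567927]]), 't': array([0.4962326 , 0.17545998, 0.81883411])}
top {'K': array([[503.99263776,   0.        , 281.34212124],
       [  0.        , 503.99263776, 203.23494595],
       [  0.        ,   0.        ,   1.        ]]), 'distortion': array([0.0371138, 0.       , 0.       , 0.       , 0.       ]), 'R': array([[-0.00687739, -0.99913288, -0.04106312],
       [-0.99834347,  0.00920612, -0.05679409],
       [ 0.05712287,  0.04060451, -0.9975411 ]]), 't': array([0.02228223, 0.53693149, 0.97669897])}
```

View pics/top0.png

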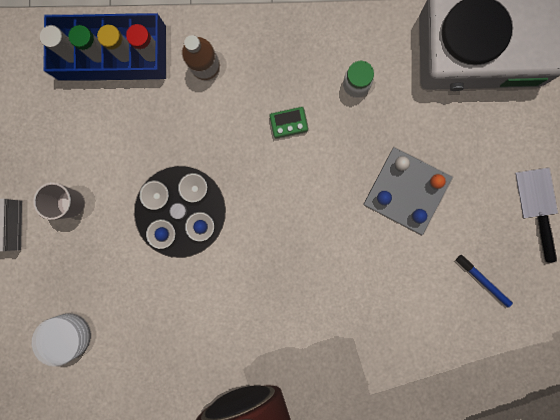

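View pics/side0.png

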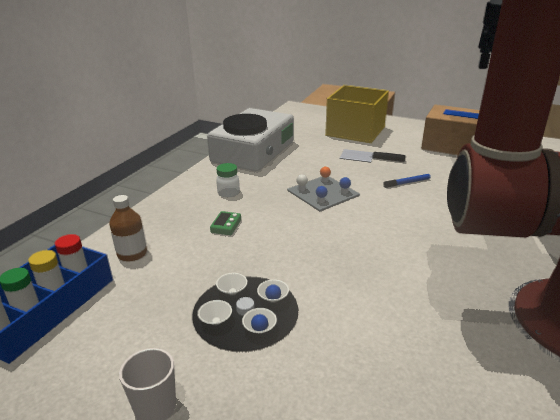

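The top view shows the carrier hub near (178,211), with empty cups at about (154,195) and (193,187). The stand's blue balls are at (385,198) and (420,215), with white at (402,163) and orange at (438,181). Next I'll measure these positions.

```bash
cat > h.py <<'E'
import numpy as np, cv2
from plant import manip
from scipy.spatial.transform import Rotation as Rn
def ray(n,uv):
    c=manip.get_calibration(n)
    p=cv2.undistortPoints(np.array([[uv]],float),c["K"],c["distortion"])[0,0]
    R=c["R"];t=c["t"]; return -R.T@t, R.T@np.array([p[0],p[1],1.])
def onz(n,uv,z):
    C,d=ray(n,uv); return C+d*(z-C[2])/d[2]
def tri(a,b):
    C1,d1=ray("top",a);C2,d2=ray("side",b)
    s=np.linalg.lstsq(np.c_[d1,-d2],C2-C1,rcond=None)[0]
    p,q=C1+s[0]*d1,C2+s[1]*d2; return (p+q)/2,np.linalg.norm(p-q)
def blobs(m,amin,amax):
    n,l,s,c=cv2.connectedComponentsWithStats(m.astype(np.uint8),connectivity=4)
    return [(s[i,4],c[i].round(2).tolist(),s[i,2:4].tolist()) for i in range(1,n) if amin<=s[i,4]<=amax]
def blue(im):
    h=cv2.cvtColor(im,cv2.COLOR_BGR2HSV); return (h[...,0]>105)&(h[...,0]<130)&(h[...,1]>110)&(h[...,2]>50)
def state():
    s=manip.state(); R=Rn.from_quat(np.r_[s["tool_rot"][1:],s["tool_rot"][0]]).as_matrix(); return s,R
E
python3 - <<'E'
from h import *
for n in("top","side"):
    im=cv2.imread(f"pics/{n}0.png"); print(n)
    for a,c,wh in blobs(blue(im),30,500): print(a,c,wh,onz(n,c,.033).round(4),onz(n,c,.021).round(4))
    h=cv2.cvtColor(im,cv2.COLOR_BGR2HSV)
    w=(h[...,1]<50)&(h[...,2]>120); 
    print("white")
    for a,c,wh in blobs(w,150,2500):
        x,y=c
        if (n=="top" and 130<x<230 and 160<y<260) or (n=="side" and 190<x<300 and 270<y<350): print(a,c,wh,onz(n,c,.026).round(4))
    x0,y0=(130,160) if n=="top" else (185,265)
    cv2.imwrite(f"pics/{n}c.png",cv2.resize(im[y0:y0+100,x0:x0+120],None,fx=6,fy=6,interpolation=cv2.INTER_NEAREST))
s,R=state();print(R.round(3))
E
```

```text
top
31 [129.39, 21.9] [4, 9] [0.8992 0.3165 0.033 ] [0.9044 0.3207 0.021 ]
58 [122.52, 30.64] [10, 12] [0.8819 0.3302 0.033 ] [0.8868 0.3345 0.021 ]
50 [94.5, 30.9] [10, 10] [0.8822 0.3861 0.033 ] [0.8872 0.3912 0.021 ]
140 [384.35, 197.01] [14, 13] [ 0.5462 -0.1805  0.033 ] [ 0.547  -0.1824  0.021 ]
147 [419.76, 215.39] [14, 14] [ 0.5105 -0.2465  0.033 ] [ 0.5108 -0.2493  0.021 ]
136 [199.88, 226.34] [13, 13] [0.4927 0.1758 0.033 ] [0.4928 0.1782 0.021 ]
139 [161.04, 233.63] [13, 14] [0.4791 0.2516 0.033 ] [0.4791 0.255  0.021 ]
344 [490.27, 286.66] [43, 40] [ 0.3761 -0.373   0.033 ] [ 0.3748 -0.3773  0.021 ]
white
640 [192.38, 187.38] [28, 28] [0.5693 0.1922 0.026 ]
185 [177.3, 210.83] [16, 15] [0.5235 0.2218 0.026 ]
468 [199.03, 226.31] [28, 28] [0.4928 0.1789 0.026 ]
469 [159.66, 233.88] [29, 29] [0.4786 0.2563 0.026 ]
side
161 [461.43, 113.71] [35, 9] [ 0.3293 -0.8582  0.033 ] [ 0.3324 -0.8935  0.021 ]
102 [413.81, 177.68] [34, 8] [ 0.3649 -0.3422  0.033 ] [ 0.3687 -0.3662  0.021 ]
33 [320.85, 188.24] [9, 5] [ 0.5531 -0.1953  0.033 ] [ 0.5611 -0.2161  0.021 ]
88 [272.34, 289.28] [13, 10] [0.4912 0.1838 0.033 ] [0.4978 0.1713 0.021 ]
143 [258.78, 320.45] [15, 12] [0.4764 0.2611 0.033 ] [0.4827 0.2503 0.021 ]
white
178 [244.76, 302.92] [18, 13] [0.5216 0.2279 0.026 ]
652 [214.45, 311.47] [34, 24] [0.557  0.2672 0.026 ]
457 [258.75, 318.65] [35, 25] [0.4821 0.2512 0.026 ]
[[ 0.909  0.417 -0.001]
 [ 0.417 -0.909  0.002]
 [ 0.    -0.002 -1.   ]]
```

Run:
```python
from h import *
im=cv2.imread("pics/side0.png"); B=im.astype(int)
m=(B[...,0]-B[...,2]>15)&(B[...,0]-B[...,1]>12)
m[:170]=0;m[210:]=0;m[:,:300]=0;m[:,365:]=0
bs=blobs(m,60,400);print(bs)
for t in([384.35,197.01],[419.76,215.39]):
    for b in bs: print(t,b[1],tri(t,b[1]))
im=cv2.imread("pics/top0.png");h=cv2.cvtColor(im,cv2.COLOR_BGR2HSV)
for th in(100,110,130,140,150):
    w=(h[...,1]<70)&(h[...,2]>th)
    print(th,[(a,c,wh,onz("top",c,.026).round(4)) for a,c,wh in blobs(w,300,2000) if 130<c[0]<230 and 160<c[1]<260])
s,R=state()
g=s["tool_pos"]
for q in([.5105,-.2465,.017],[.5462,-.1805,.017],[.5693,.1922,.03],[.5555,.2692,.03]): print(q,(R.T@(np.array(q)-g)).round(4))
```

```text
[(np.int32(95), [344.83, 182.13], [11, 11]), (np.int32(100), [321.2, 190.71], [11, 11])]
[384.35, 197.01] [344.83, 182.13] (array([ 0.51852691, -0.18316915,  0.06498327]), np.float64(0.05347490265285205))
[384.35, 197.01] [321.2, 190.71] (array([ 0.5460989 , -0.1800463 ,  0.03543175]), np.float64(6.273499188354623e-05))
[419.76, 215.39] [344.83, 182.13] (array([ 0.51056211, -0.24610179,  0.03459719]), np.float64(0.00029012331527636224))
[419.76, 215.39] [321.2, 190.71] (array([ 0.5380392 , -0.24042019,  0.00858551]), np.float64(0.05840944264867712))
100 [(np.int32(659), [192.28, 187.27], [29, 29], array([0.5695, 0.1924, 0.026 ])), (np.int32(501), [198.93, 226.16], [29, 29], array([0.4931, 0.1791, 0.026 ])), (np.int32(502), [159.84, 233.71], [29, 29], array([0.479 , 0.2559, 0.026 ]))]
110 [(np.int32(653), [192.29, 187.34], [29, 29], array([0.5694, 0.1924, 0.026 ])), (np.int32(487), [198.95, 226.26], [29, 29], array([0.4929, 0.179 , 0.026 ])), (np.int32(486), [159.64, 233.75], [29, 29], array([0.4789, 0.2563, 0.026 ]))]
130 [(np.int32(631), [192.28, 187.46], [28, 28], array([0.5692, 0.
[... 303 characters left out ...]
y([0.5548, 0.2693, 0.026 ])), (np.int32(430), [198.89, 226.82], [28, 28], array([0.4918, 0.1791, 0.026 ])), (np.int32(423), [159.42, 234.36], [29, 29], array([0.4777, 0.2567, 0.026 ]))]
150 [(np.int32(435), [191.07, 189.9], [28, 28], array([0.5644, 0.1948, 0.026 ])), (np.int32(441), [152.03, 197.05], [28, 28], array([0.551 , 0.2719, 0.026 ])), (np.int32(312), [197.97, 229.37], [28, 28], array([0.4869, 0.1809, 0.026 ])), (np.int32(308), [158.43, 236.5], [28, 29], array([0.4735, 0.2586, 0.026 ]))]
[0.5105, -0.2465, 0.017] [ 0.3612 -0.1872  0.2136]
[0.5462, -0.1805, 0.017] [ 0.4212 -0.2323  0.2137]
[0.5693, 0.1922, 0.03] [ 0.5975 -0.5615  0.2014]
[0.5555, 0.2692, 0.03] [ 0.617  -0.6373  0.2015]
```

View pics/topc.png

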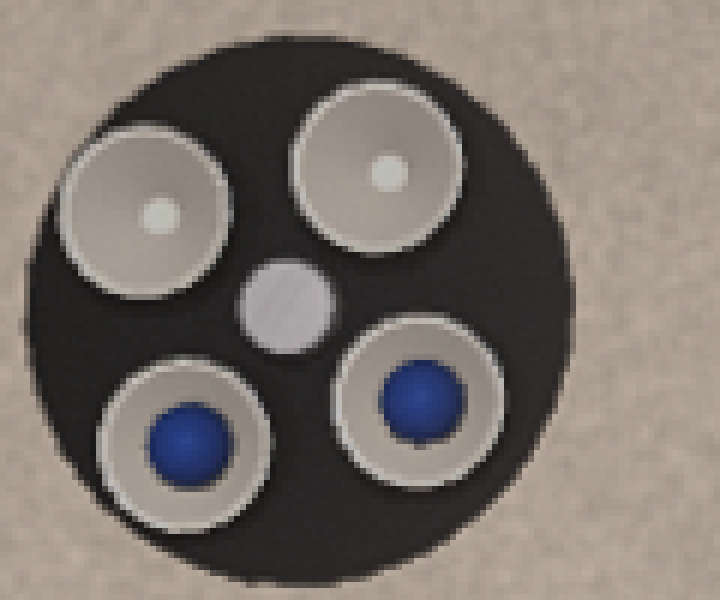

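The crop shows both upper cups empty, and the two camera views agree on the ball positions to within a few mm. I'll start with the nearer blue ball.

Emit:
send_rows(
  steps=[
    [0.045, -0.0234, 0.015, 0, 0, 0],
    [0.045, -0.0234, 0.015, 0, 0, 0],
    [0.045, -0.0234, 0.015, 0, 0, 0],
    [0.045, -0.0234, 0.015, 0, 0, 0],
    [0.045, -0.0234, 0.015, 0, 0, 0],
    [0.045, -0.0234, 0.015, 0, 0, 0],
    [0.045, -0.0234, 0.015, 0, 0, 0],
    [0.046, -0.0234, 0.015, 0, 0, 0],
  ],
  grip=0.6,
)

```text
time: 1.1
tool_pos: [0.5111, -0.246, 0.1104]
tool_rot: [-0.0, 0.977, 0.213, -0.0]
contact_force: [0.1, -0.3, -0.0]
gripper_width: 0.598
```

Emit:
send_rows(
  steps=[
    [0, 0, 0, 0, 0, 0],
    [0, 0, 0, 0, 0, 0],
  ],
)

```text
time: 1.35
tool_pos: [0.5104, -0.2476, 0.1111]
tool_rot: [-0.0, 0.977, 0.213, -0.0]
contact_force: [-0.9, -0.5, -0.4]
gripper_width: 0.595
```

```bash
cat > to.py <<'E'
from h import *
import sys
q=np.array(list(map(float,sys.argv[1:4])));s,R=state()
print(s["time"],s["tool_pos"].round(4),s["gripper_width"],s["contact_force"].round(2)); print("delta tool",(R.T@(q-s["tool_pos"])).round(4), R[:,2].round(4))
if len(sys.argv)>4:
    for n in("top","side"): cv2.imwrite(f"pics/{n}{sys.argv[4]}.png",manip.grab_frame(n))
E
python3 to.py .5105 -.2463 .017 1
```

```text
1.35 [ 0.5104 -0.2476  0.1111] 0.5954371072903198 [-0.94 -0.47 -0.37]
delta tool [ 0.0007 -0.0011  0.0941] [-7.e-04 -1.e-04 -1.e+00]
```

Emit:
send_rows(
  steps=[
    [0, -0.001, 0.02, 0, 0, 0],
    [0, 0, 0.02, 0, 0, 0],
    [0, 0, 0.02, 0, 0, 0],
    [0, 0, 0.02, 0, 0, 0],
    [0, 0, 0.014, 0, 0, 0],
    [0, 0, 0, 0, 0, 0],
    [0, 0, 0, 0, 0, 0],
  ],
)

```text
time: 2.33
tool_pos: [0.5107, -0.2469, 0.0179]
tool_rot: [0.0, 0.977, 0.213, 0.0]
contact_force: [0.2, -0.7, -0.1]
gripper_width: 0.602
```

```bash
python3 to.py .5105 -.2463 .017 2
python3 - <<'E'
import cv2,numpy as np
a=cv2.imread("pics/side2.png")[130:230,260:400];b=cv2.imread("pics/top2.png")[140:240,350:490]
cv2.imwrite("pics/c2.png",cv2.resize(np.vstack([a,b])[:, :],None,fx=3,fy=3))
E
```

```text
2.325 [ 0.5107 -0.2469  0.0179] 0.6024243926880268 [ 0.18 -0.65 -0.07]
delta tool [ 0.0001 -0.0007  0.0009] [ 9.e-04 -6.e-04 -1.e+00]
```

View pics/c2.png

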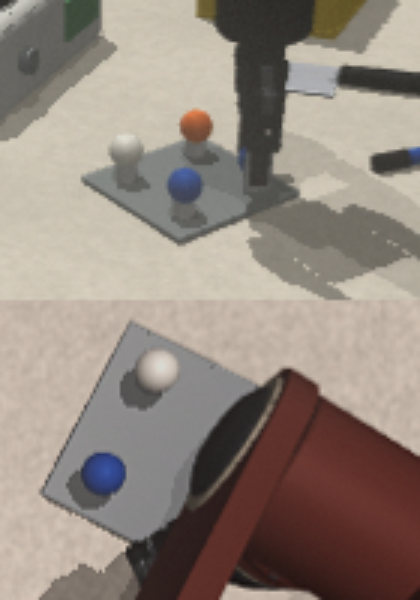

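The side view shows the fingers straddling the right-hand blue ball, which is just visible behind the near finger. The other three balls are untouched, so I'll close the gripper and lift.

Emit:
send_rows(
  steps=[
    [0, 0, 0, 0, 0, 0],
    [0, 0, 0, 0, 0, 0],
    [0, 0, 0, 0, 0, 0],
    [0, 0, 0, 0, 0, 0],
    [0, 0, 0, 0, 0, 0],
    [0, 0, 0, 0, 0, 0],
  ],
  grip=0.0,
)

```text
time: 3.18
tool_pos: [0.5108, -0.2472, 0.018]
tool_rot: [0.001, 0.977, 0.213, 0.001]
contact_force: [0.7, -1.8, 5.4]
gripper_width: 0.287
```

Emit:
send_rows(
  steps=[
    [0, 0, -0.01, 0, 0, 0],
    [0, 0, -0.02, 0, 0, 0],
    [0, 0, -0.03, 0, 0, 0],
    [0, 0, -0.03, 0, 0, 0],
    [0, 0, -0.02, 0, 0, 0],
    [0, 0, 0, 0, 0, 0],
  ],
)

```text
time: 3.92
tool_pos: [0.5112, -0.2472, 0.1297]
tool_rot: [0.001, 0.977, 0.213, 0.001]
contact_force: [-0.2, 0.4, -0.6]
gripper_width: 0.294
```

```bash
python3 to.py .5693 .1923 .03 3
python3 - <<'E'
import cv2,numpy as np
a=cv2.imread("pics/side3.png")[90:230,260:400]
cv2.imwrite("pics/c3.png",cv2.resize(a,None,fx=3,fy=3))
E
```

```text
3.925 [ 0.5112 -0.2472  0.1297] 0.29434349565672835 [-0.23  0.42 -0.63]
delta tool [ 0.2358 -0.3756  0.0989] [ 0.0034 -0.0021 -1.    ]
```

View pics/c3.png

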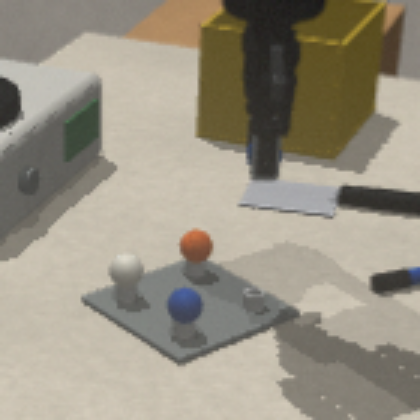

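The ball is held and its post is empty. The side view shows blue between the finger tips and the other three balls still in place. Next I'll carry it to the nearer empty cup.

Emit:
send_rows(
  steps=[
    [0.015, -0.024, 0, 0, 0, 0],
    [0.03, -0.048, 0, 0, 0, 0],
    [0.03, -0.048, 0, 0, 0, 0],
    [0.03, -0.048, 0, 0, 0, 0],
    [0.03, -0.048, 0, 0, 0, 0],
    [0.03, -0.048, 0, 0, 0, 0],
    [0.03, -0.048, 0, 0, 0, 0],
    [0.025, -0.038, 0, 0, 0, 0],
  ],
)

```text
time: 5.03
tool_pos: [0.563, 0.1653, 0.1251]
tool_rot: [-0.0, 0.977, 0.214, -0.002]
contact_force: [0.5, 0.0, -0.0]
gripper_width: 0.29
```

Emit:
send_rows(
  steps=[
    [0.016, -0.025, 0, 0, 0, 0],
    [0, 0, 0, 0, 0, 0],
    [0, 0, 0, 0, 0, 0],
  ],
)

```text
time: 5.4
tool_pos: [0.5675, 0.192, 0.1258]
tool_rot: [0.0, 0.977, 0.213, -0.001]
contact_force: [0.0, -0.1, -0.5]
gripper_width: 0.289
```

```bash
python3 to.py .5693 .1923 .03 4
python3 - <<'E'
import cv2,numpy as np
a=cv2.imread("pics/side4.png")[160:360,150:400]
cv2.imwrite("pics/c4.png",cv2.resize(a,None,fx=3,fy=3))
E
```

```text
5.4 [0.5675 0.192  0.1258] 0.2888873362663071 [ 0.   -0.15 -0.53]
delta tool [0.002  0.0005 0.0957] [-2.7e-03 -9.0e-04 -1.0e+00]
```

View pics/c4.png

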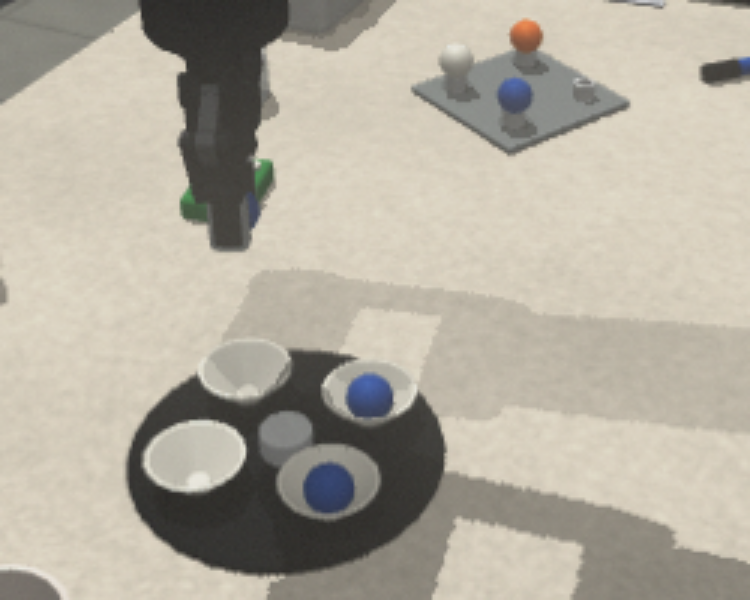

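The ball is still held above the far empty cup, and the shift left to the cup axis is only about 2 mm. I'll lower it to just above the rim.

Emit:
send_rows(
  steps=[
    [0.002, 0, 0.02, 0, 0, 0],
    [0, 0, 0.02, 0, 0, 0],
    [0, 0, 0.02, 0, 0, 0],
    [0, 0, 0.02, 0, 0, 0],
    [0, 0, 0.013, 0, 0, 0],
    [0, 0, 0, 0, 0, 0],
    [0, 0, 0, 0, 0, 0],
  ],
)

```text
time: 6.38
tool_pos: [0.5709, 0.1936, 0.035]
tool_rot: [-0.0, 0.977, 0.213, 0.001]
contact_force: [-0.9, 0.1, -0.6]
gripper_width: 0.295
```

```bash
python3 to.py .5693 .1923 .03 5
python3 - <<'E'
import cv2,numpy as np
a=cv2.imread("pics/side5.png")[210:360,150:330]
cv2.imwrite("pics/c5.png",cv2.resize(a,None,fx=4,fy=4))
E
```

```text
6.375 [0.5709 0.1936 0.035 ] 0.294868990011853 [-0.88  0.1  -0.59]
delta tool [-0.002   0.0005  0.005 ] [ 1.3e-03  3.0e-04 -1.0e+00]
```

View pics/c5.png

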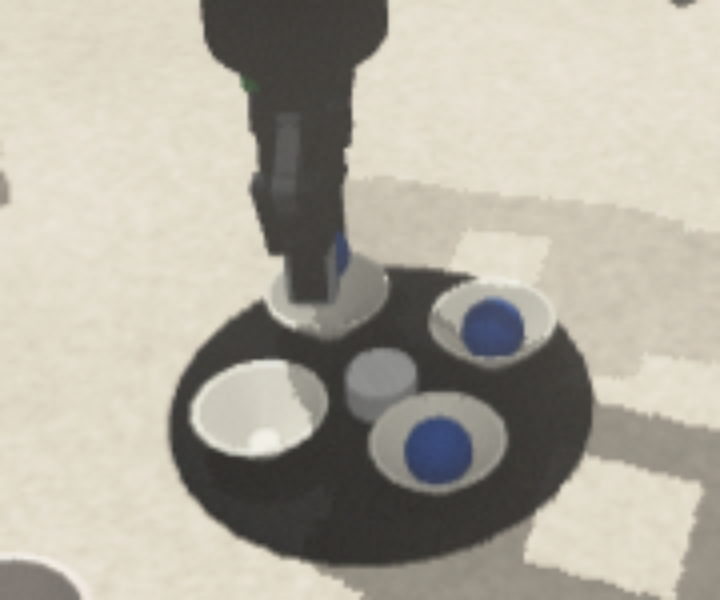

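Emit:
send_rows(
  steps=[
    [-0.001, 0, 0.003, 0, 0, 0],
    [0, 0, 0, 0, 0, 0],
  ],
)

```text
time: 6.72
tool_pos: [0.5692, 0.193, 0.0313]
tool_rot: [-0.0, 0.977, 0.213, -0.0]
contact_force: [0.4, -0.6, -0.5]
gripper_width: 0.29
```

Emit:
send_rows(
  steps=[
    [0, 0, 0, 0, 0, 0],
    [0, 0, 0, 0, 0, 0],
    [0, 0, 0, 0, 0, 0],
    [0, 0, 0, 0, 0, 0],
    [0, 0, -0.01, 0, 0, 0],
    [0, 0, -0.03, 0, 0, 0],
    [0, 0, -0.04, 0, 0, 0],
    [0, 0, -0.02, 0, 0, 0],
  ],
  grip=0.6,
)

```text
time: 7.72
tool_pos: [0.5708, 0.1933, 0.1348]
tool_rot: [0.0, 0.977, 0.213, 0.002]
contact_force: [-0.4, -0.1, 0.3]
gripper_width: 0.598
```

```bash
python3 to.py .5461 -.1803 .017 6
python3 - <<'E'
import cv2,numpy as np
a=cv2.imread("pics/side6.png")[160:360,150:400]
cv2.imwrite("pics/c6.png",cv2.resize(a,None,fx=3,fy=3))
E
```

```text
7.725 [0.5708 0.1933 0.1348] 0.5980126271801229 [-0.44 -0.1   0.33]
delta tool [-0.1787  0.3292  0.1174] [ 0.0046  0.001  -1.    ]
```

View pics/c6.png

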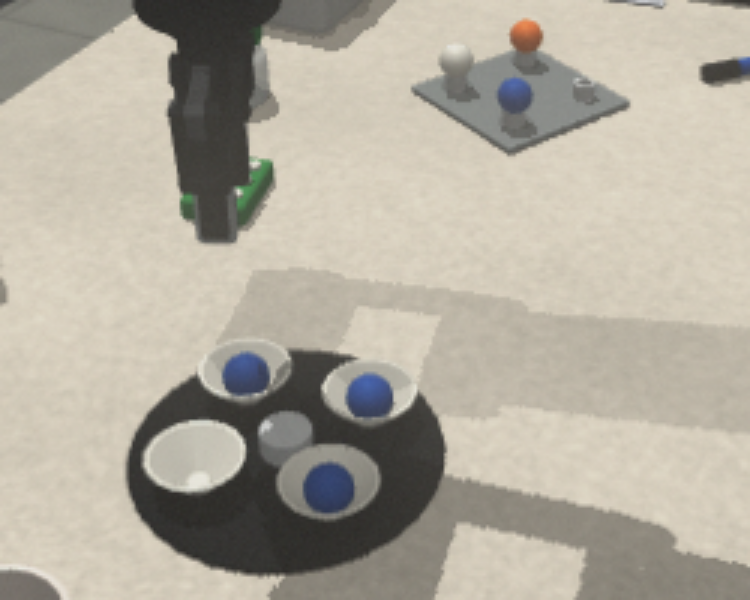

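The first ball is seated in the far cup, at (246,374) in the crop. One blue ball remains on the stand, at (515,96) in the crop. I'll go back for it.

Emit:
send_rows(
  steps=[
    [-0.013, 0.024, 0, 0, 0, 0],
    [-0.026, 0.048, 0, 0, 0, 0],
    [-0.026, 0.048, 0, 0, 0, 0],
    [-0.026, 0.048, 0, 0, 0, 0],
    [-0.026, 0.048, 0, 0, 0, 0],
    [-0.026, 0.048, 0, 0, 0, 0],
    [-0.02, 0.038, 0, 0, 0, 0],
    [-0.015, 0.027, 0, 0, 0, 0],
  ],
)

```text
time: 8.82
tool_pos: [0.5433, -0.1817, 0.1292]
tool_rot: [-0.001, 0.977, 0.212, -0.001]
contact_force: [0.3, 1.4, -0.8]
gripper_width: 0.599
```

Emit:
send_rows(
  steps=[
    [0, 0, 0.02, 0, 0, 0],
    [0, 0, 0, 0, 0, 0],
    [0, 0, 0, 0, 0, 0],
  ],
)

```text
time: 9.2
tool_pos: [0.5441, -0.1788, 0.1101]
tool_rot: [-0.001, 0.977, 0.214, -0.001]
contact_force: [0.5, 0.1, 1.1]
gripper_width: 0.6
```

```bash
python3 to.py .5461 -.1803 .017
```

```text
9.2 [ 0.5441 -0.1788  0.1101] 0.5998023434503481 [0.46 0.1  1.12]
delta tool [0.0013 0.0024 0.0931] [-0.0019  0.0012 -1.    ]
```

Emit:
send_rows(
  steps=[
    [0.001, 0.002, 0.02, 0, 0, 0],
    [0, 0, 0.02, 0, 0, 0],
    [0, 0, 0.02, 0, 0, 0],
    [0, 0, 0.02, 0, 0, 0],
    [0, 0, 0.013, 0, 0, 0],
    [0, 0, 0, 0, 0, 0],
    [0, 0, 0, 0, 0, 0],
  ],
)

```text
time: 10.07
tool_pos: [0.547, -0.182, 0.019]
tool_rot: [0.0, 0.977, 0.213, 0.001]
contact_force: [-0.5, 0.3, 0.0]
gripper_width: 0.602
```

```bash
python3 to.py .5461 -.1803 .017 7
python3 - <<'E'
import cv2,numpy as np
a=cv2.imread("pics/side7.png")[110:230,250:400]
cv2.imwrite("pics/c7.png",cv2.resize(a,None,fx=4,fy=4))
E
```

```text
10.075 [ 0.547 -0.182  0.019] 0.6017196786315366 [-0.55  0.32  0.03]
delta tool [-0.0001 -0.0019  0.002 ] [ 1.2e-03 -5.0e-04 -1.0e+00]
```

View pics/c7.png

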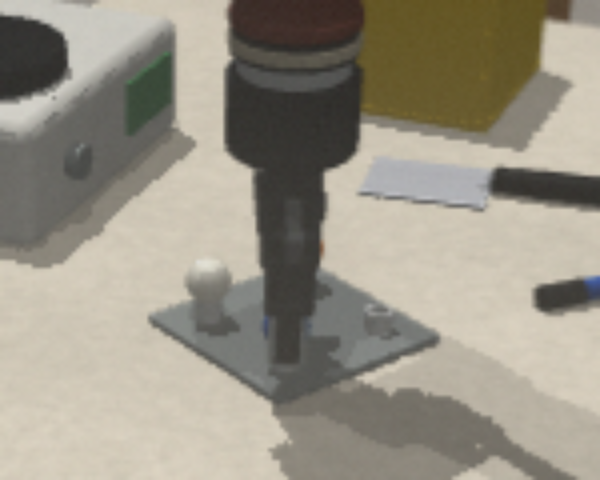

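Blue shows on both sides of the near finger, so the second ball sits between the jaws. White and orange are untouched. I'll close and lift.

Emit:
send_rows(
  steps=[
    [0, -0.001, 0.001, 0, 0, 0],
    [0, 0, 0, 0, 0, 0],
    [0, 0, 0, 0, 0, 0],
    [0, 0, 0, 0, 0, 0],
    [0, 0, 0, 0, 0, 0],
    [0, 0, 0, 0, 0, 0],
  ],
  grip=0.0,
)

```text
time: 10.92
tool_pos: [0.5464, -0.1811, 0.0178]
tool_rot: [0.0, 0.977, 0.213, 0.0]
contact_force: [-0.1, -1.9, 5.2]
gripper_width: 0.291
```

Emit:
send_rows(
  steps=[
    [0, 0, -0.01, 0, 0, 0],
    [0, 0, -0.02, 0, 0, 0],
    [0, 0, -0.03, 0, 0, 0],
    [0, 0, -0.03, 0, 0, 0],
    [0, 0, -0.02, 0, 0, 0],
    [0, 0, 0, 0, 0, 0],
  ],
)

```text
time: 11.68
tool_pos: [0.5472, -0.1812, 0.1298]
tool_rot: [0.001, 0.977, 0.213, 0.002]
contact_force: [-0.3, -0.5, -0.6]
gripper_width: 0.291
```

```bash
python3 to.py .5555 .2692 .032
```

```text
11.675 [ 0.5472 -0.1812  0.1298] 0.29095869371493005 [-0.3  -0.5  -0.59]
delta tool [ 0.195  -0.4063  0.097 ] [ 0.0039 -0.0018 -1.    ]
```

Emit:
send_rows(
  steps=[
    [0.01, -0.02, 0, 0, 0, 0],
    [0.023, -0.048, 0, 0, 0, 0],
    [0.023, -0.048, 0, 0, 0, 0],
    [0.023, -0.048, 0, 0, 0, 0],
    [0.023, -0.048, 0, 0, 0, 0],
    [0.023, -0.048, 0, 0, 0, 0],
    [0.023, -0.048, 0, 0, 0, 0],
    [0.023, -0.048, 0, 0, 0, 0],
  ],
)

```text
time: 12.68
tool_pos: [0.5509, 0.2167, 0.1253]
tool_rot: [-0.0, 0.977, 0.214, -0.002]
contact_force: [0.7, 0.1, -1.7]
gripper_width: 0.291
```

Emit:
send_rows(
  steps=[
    [0.014, -0.03, 0, 0, 0, 0],
    [0.01, -0.02, 0, 0, 0, 0],
    [0, 0, 0, 0, 0, 0],
    [0, 0, 0, 0, 0, 0],
  ],
)

```text
time: 13.18
tool_pos: [0.5537, 0.2689, 0.1267]
tool_rot: [0.0, 0.977, 0.213, -0.001]
contact_force: [0.2, 0.2, 0.7]
gripper_width: 0.294
```

```bash
python3 to.py .5555 .2692 .032 8
python3 - <<'E'
import cv2,numpy as np
a=cv2.imread("pics/side8.png")[160:360,120:370]
cv2.imwrite("pics/c8.png",cv2.resize(a,None,fx=3,fy=3))
E
```

```text
13.175 [0.5537 0.2689 0.1267] 0.29433673880245936 [0.16 0.16 0.73]
delta tool [0.0019 0.0004 0.0947] [-1.1e-03 -8.0e-04 -1.0e+00]
```

View pics/c8.png

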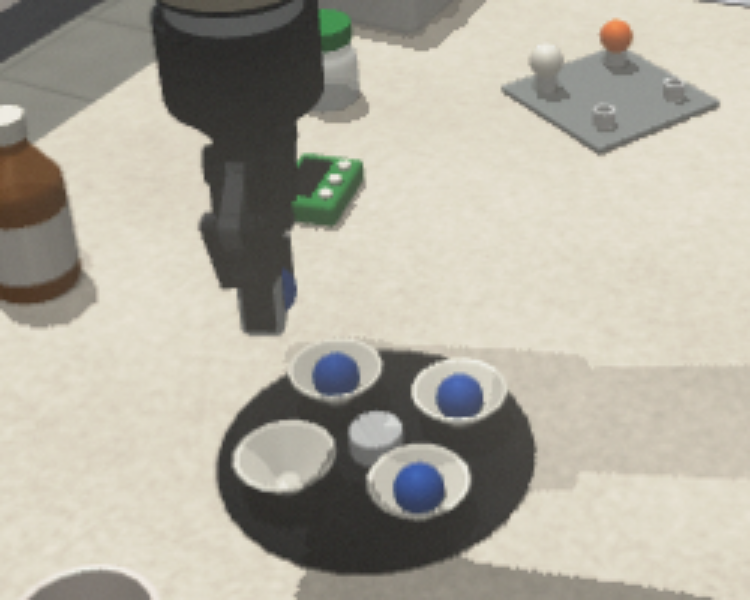

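The second ball is held above the last empty cup, at (285,458) in the crop, and the other three cups are full. I'll lower it.

Emit:
send_rows(
  steps=[
    [0.001, 0, 0.02, 0, 0, 0],
    [0, 0, 0.02, 0, 0, 0],
    [0, 0, 0.02, 0, 0, 0],
    [0, 0, 0.02, 0, 0, 0],
    [0, 0, 0.014, 0, 0, 0],
    [0, 0, 0, 0, 0, 0],
    [0, 0, 0, 0, 0, 0],
  ],
)

```text
time: 14.15
tool_pos: [0.5556, 0.2703, 0.034]
tool_rot: [-0.0, 0.977, 0.213, 0.001]
contact_force: [-0.3, -0.2, -0.5]
gripper_width: 0.292
```

```bash
python3 to.py .5555 .2692 .032
```

```text
14.15 [0.5556 0.2703 0.034 ] 0.2921789274050205 [-0.28 -0.23 -0.48]
delta tool [-0.0005  0.0009  0.002 ] [ 1.2e-03  4.0e-04 -1.0e+00]
```

Emit:
send_rows(
  steps=[
    [0, 0, 0.002, 0, 0, 0],
    [0, 0, 0, 0, 0, 0],
  ],
)

```text
time: 14.4
tool_pos: [0.5553, 0.2702, 0.0319]
tool_rot: [-0.0, 0.977, 0.213, 0.0]
contact_force: [-0.2, 0.6, 0.0]
gripper_width: 0.292
```

Emit:
send_rows(
  steps=[
    [0, 0, 0, 0, 0, 0],
    [0, 0, 0, 0, 0, 0],
    [0, 0, 0, 0, 0, 0],
    [0, 0, 0, 0, 0, 0],
    [0, 0, -0.01, 0, 0, 0],
    [0, 0, -0.03, 0, 0, 0],
    [0, 0, -0.04, 0, 0, 0],
    [0, 0, -0.02, 0, 0, 0],
  ],
  grip=0.6,
)

```text
time: 15.4
tool_pos: [0.5564, 0.2705, 0.1349]
tool_rot: [-0.0, 0.977, 0.213, 0.002]
contact_force: [0.8, -0.0, -0.5]
gripper_width: 0.602
```

Emit:
send_rows(
  steps=[
    [-0.03, 0.05, 0, 0, 0, 0],
    [-0.03, 0.05, 0, 0, 0, 0],
    [-0.03, 0.05, 0, 0, 0, 0],
    [-0.03, 0.05, 0, 0, 0, 0],
    [-0.03, 0.05, 0, 0, 0, 0],
    [0, 0, 0, 0, 0, 0],
    [0, 0, 0, 0, 0, 0],
    [0, 0, 0, 0, 0, 0],
  ],
)

```text
time: 16.4
tool_pos: [0.5228, -0.0186, 0.1312]
tool_rot: [-0.0, 0.977, 0.214, -0.0]
contact_force: [-0.6, 0.4, -0.0]
gripper_width: 0.601
```

```bash
python3 to.py .5555 .2692 .032 9
python3 - <<'E'
from h import *
a=cv2.imread("pics/side9.png")
t=cv2.imread("pics/top9.png")
cv2.imwrite("pics/c9.png",np.hstack([cv2.resize(x,None,fx=.7,fy=.7) for x in(a,t)]))
B=a.astype(int); m=(B[...,0]-B[...,2]>25)&(B[...,0]-B[...,1]>18)
for n,mm in(("top",blue(t)),("side",m)):
    print(n,[(int(q),c,onz(n,c,.02).round(4)) for q,c,_ in blobs(mm,60,300)])
E
```

```text
16.4 [ 0.5228 -0.0186  0.1312] 0.6011045870423647 [-0.59  0.38 -0.02]
delta tool [ 0.1501 -0.2477  0.0993] [-3.e-04  3.e-04 -1.e+00]
top [(133, [192.92, 187.6], array([0.5694, 0.1924, 0.02  ])), (135, [154.3, 194.92], array([0.5556, 0.2692, 0.02  ])), (136, [199.88, 226.34], array([0.4928, 0.1784, 0.02  ])), (140, [161.01, 233.66], array([0.479 , 0.2553, 0.02  ]))]
side [(232, [466.4, 114.2], array([ 0.3171, -0.898 ,  0.02  ])), (157, [413.27, 178.18], array([ 0.3697, -0.3649,  0.02  ])), (161, [231.27, 284.04], array([0.5724, 0.1886, 0.02  ])), (164, [272.78, 291.23], array([0.4953, 0.1746, 0.02  ])), (200, [214.68, 313.51], array([0.5579, 0.266 , 0.02  ])), (217, [259.06, 321.93], array([0.4812, 0.2522, 0.02  ]))]
```

View pics/c9.png

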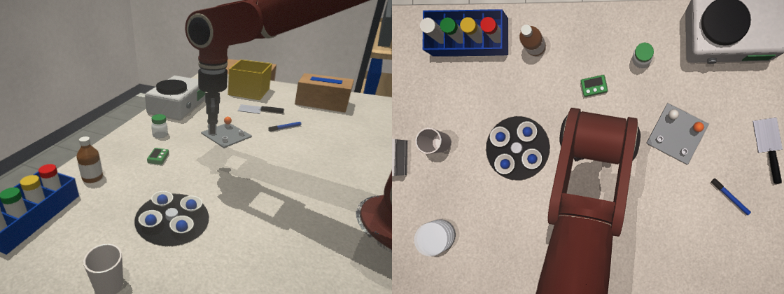

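All four cups hold a blue ball. In the top frame the new ones are at (193,188) and (154,195), and the arm is clear of everything. I'll hand the job in.

```bash
python3 -c "
from plant import manip
print(manip.job_done())"
```

```text
the job is handed in; nothing more can be done
None
```

I moved both blue balls from the stand into the two empty cups and handed the job in at about 16.5 s on the robot's clock. No verdict is reported at hand-in.

- **Release height:** I let each ball go with the finger tips about 5 mm above the cup rim. By my estimate that is a drop of about 27 mm; I did not measure the ball's speed.
- **Top view:** In the final picture the new balls are at (0.5694, 0.1924) and (0.5556, 0.2692). That is within about 1 mm of the cup axes I measured at the start. The orange and white balls are still on their posts.
- **Side view:** It puts all four balls, including the two that were there from the start, 3 to 5 mm away from the top view. Since all four shift the same way, I take this as calibration or mask bias; it is well inside the 12 mm limit.
- **Contact:** At hand-in the arm was still, well away from the carrier and touching nothing. The highest force I saw reported was about 5.7 N, while closing on the balls.
- **Not fully explained:** The gripper opening read about 0.29 while holding a ball, where a 28 mm ball should give about 0.33. Both balls stayed held while carried.

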